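Load the gravity-feed spice rack

TASK

Load the two spice jars with dark brown caps into the sloping gravity-feed rack: lay each one crosswise in the open upper half of the channel with its cap towards the green side wall, and let it roll down, so that both end at rest at the bottom end, one behind the other, caps on the green side. Set the glass jars in, do not throw or drop them from high up.

Things in the scene. Friction and masses are not known exactly. Their poses are not given: they have to be found in the camera images.
- jar_a_center (a point): centre, half-way up, of one of the two identical spice jars with a dark brown cap (glass, 105 mm long, 44 mm thick, round, 110 g), which lie on their sides on the table; the point's z axis runs along the jar from its base to its cap, the cap being the last 20 mm. The jars with a white and a yellow cap are other spices and stay where they are
- jar_b_center (a point): centre, half-way up, of the other of the two identical spice jars with a dark brown cap (glass, 105 mm long, 44 mm thick, round, 110 g), which lie on their sides on the table; the point's z axis runs along the jar from its base to its cap, the cap being the last 20 mm. The jars with a white and a yellow cap are other spices and stay where they are
- rack: fixed wooden gravity-feed rack, 251 mm long (x), 150 wide (y). Origin: on the table under its middle; x points up the slope (roughly away from the robot), y to the green side wall, z up. The ramp rises 15 degrees along x, 52 mm over the table at x = 0. Stop boards 35 mm high close both ends. Two jars rest at the bottom with centres near x = -0.105, z = 0.047 and x = -0.063, z = 0.058
- load_point (a point): centre of a jar that lies on the ramp in the middle of the open upper half: rack frame (0.062, 0, 0.091), 22 mm above the ramp; axes as the rack's. Upper stop board: 55 mm further up the slope. Released 10 to 15 mm above this point, where level fingertips still clear the ramp, a jar settles and rolls down by itself
- green_side (a point): middle of the green side wall, where the caps belong; axes as the rack's. Both side walls (the other is bare wood) stand 46 mm above the ramp and 130 mm apart. Three steel wires cross 58 mm above the lower half of the ramp (up to x = -0.05 in the rack frame), so jars go in at the open upper half
Not all that is in view belongs to the job. What is shaped like the part that bears jar_a_center but blue or red is not meant.

How it is judged:
By the outcome, as a careful person would: the job done as asked, in the order asked, and still so for the second after the job is handed in, with the robot touching nothing.
It also fails if it takes over 54 s, if anything falls off the work surface, if the arm or the gripper's body presses on something with over 40 N, if the wrist force passes 120 N, or if a joint passes its speed limit or range.

ROBOT

A 6-joint arm with a two-finger parallel gripper is mounted at the origin on a cart in front of the work surface, level with it; the furniture and walls round the work are solid. World frame = base frame: x ahead of the robot, y to its left, z up, the work surface at z = 0. Lengths are in mm, angles in degrees, forces in N, time in s.
With the tool pointing down it reaches from about 300 to 850 mm from the base axis. Payload 4.2 kg.
Tool frame: the origin (TCP) lies midway between the tips of the shut fingers; the grasp point (between the pads) lies 19 mm behind it; z points along the fingers, y is the direction in which the jaws open and shut (so a half turn about z gives the same grasp; the last joint's range is limited). The gripper opens to 91 mm and grips with 3 to 60 N. Pads are 32 mm wide; open, the fingers measure 118 mm over their backs; the gripper's body (76 mm by 178 mm) begins 60 mm behind the grasp point.
Start: joints at [-68.067, 18.312, 89.639, -0, 72.044, -1.146], TCP at [225.402, -528.996, 213.976] pointing down, gripper open.
Joint ranges: [-177.97, 177.97], [-48.28, 115.42], [12.27, 149.76], [-77.06, 257.06], [2.81, 150.46], [-146.56, 146.56]. Speed limits (degrees/s): [147.25, 147.25, 180, 180, 180, 180].

INTERFACE

Orientations are given as [roll, pitch, yaw] about the fixed x, y, z axes, in that order (R = Rz(yaw) Ry(pitch) Rx(roll)).
In Python, from workcell import env gives the robot as it stands.
- The arm moves only by the shell command python3 -m jog 'ROWS' [FORCE]. ROWS is JSON, a list of rows, each an object of numbers: "dx", "dy", "dz": the shift along the world's x, y, z in m; "wx", "wy", "wz": the turn, a rotation vector about the world's x, y, z in rad; "grip": the gripper's target within -1 to 1 (shut at 1, half-way at 0, fully open at -1). In form: [{"dx": .., "dy": .., "dz": .., "wx": .., "wy": .., "wz": .., "grip": ..}, ...]. A call has 1 to 10 rows; each row shifts and turns the commanded pose from where the row before left it; what a row does not reach is not made up. A row lasts 1/10 s, in which the tool goes at most 50 mm and 8.59 degrees, less where a joint would pass 70% of its speed; a pose out of reach is approached as far as the arm can. A call with a gripper value outside its range is refused whole. The fingers move at their own pace and stop on an object; FORCE is the grip in N (left out, the last holds). Time passes only in rows, so rows that do not move let the fingers close. It gives the time, the measured TCP pose, the force and the opening at its end, in the units of the state.
- env.state(): the state, without advancing time (a new reading comes with each control period).
- env.grab_frame(name): name is "scene" or "top" or "wrist"; returns the picture (480x640x3 uint8, red, green, blue); there is no depth.
- env.get_calibration(name): a dict with "fx", "fy", "cx", "cy" (pixels), "R" (3x3) and "t" (3): a world point X has camera coordinates R X + t. Camera axes: x right, y down, z forward; pixel columns grow to the right and rows downward; lengths in mm; the calibration is good to about 2 mm. A picture is of the moment at which its call begins: read the wrist's pose just before it. get_calibration takes no time and is no camera call; for the wrist camera it gives the pose at the moment of the call.
- env.job_done(): hands the job in, once; it reports no verdict.
The state is a dict: "time_s": time; "qpos": joint angles; "qvel": joint speeds; "effort": joint torques, N m; "ee_pos": TCP position; "ee_rot": TCP orientation; "force": force on the tool from outside, world axes, zero at the start; "torque": the same for the moment, N m; "gripper_width": finger opening in mm.
Only numpy, scipy, OpenCV 4.12 (cv2) and the standard library are available. Lean on these libraries where they do the work, as an engineer would, in place of code of your own. Each camera call takes 0.05 s, during which the arm holds its last target. There are 200 camera calls.

## Working session

There is one attempt and no reset: what is moved stays moved. The work goes in short steps, Python scripts to look and compute and a shell command to move; the robot and the scene stay as the last step left them, time stands still between calls to the robot, and variables do not carry over. Pictures are saved under pics/ and viewed, about 8 in all and at most 12, crops included, and the job is handed in when it is done.

```bash
ls; mkdir -p pics; python3 - <<'E'
from workcell import env
import cv2
s=env.state();print(s)
for n in("top","scene"):
    cv2.imwrite(f"pics/{n}0.png",env.grab_frame(n)[:,:,::-1]); c=env.get_calibration(n);print(n,c)
E
```

```text
pics
{'time_s': 0.0, 'qpos': array([-6.80681152e+01,  1.83510654e+01,  8.97073546e+01, -2.01998563e-03,
        7.20424918e+01, -1.14500590e+00]), 'qvel': array([-0.00406607,  0.09084325,  0.0810588 , -0.01679624, -0.06027968,
        0.0718576 ]), 'effort': array([ 5.05025000e-04, -4.12458837e+01, -2.31973225e+01,  7.25919474e-02,
        4.55339835e-02, -1.12858261e-04]), 'ee_pos': array([ 225.18963761, -528.5179307 ,  213.11961707]), 'ee_rot': array([-1.79899070e+02, -9.63997374e-05,  2.30775151e+01]), 'force': array([-0.1053642 , -0.59075211, -0.48846751]), 'torque': array([ 0.01336313,  0.02710549, -0.01489704]), 'gripper_width': 91.15733730858993}
top {'fx': 529.4402388934578, 'fy': 529.4402388934578, 'cx': 322.622768474444, 'cy': 242.18341149109494, 'R': array([[ 0.01713917, -0.99985051, -0.00227977],
       [-0.99116608, -0.01669031, -0.13157218],
       [ 0.13151447,  0.00451467, -0.99130397]]), 't': array([  44.4356844 ,  538.79875834, 1237.79928828])}
scene {'fx': 474.6450502312298, 'fy': 474.6450502312298, 'cx': 321.9929734670628, 'cy': 246.7932820220452, 'R': array([[-0.73538044, -0.67759558,  0.00893523],
       [-0.38899681,  0.41130005, -0.82432624],
       [ 0.55488475, -0.60966917, -0.56604453]]), 't': array([406.66585651, 248.6575606 , 817.66871119])}
```

View pics/top0.png

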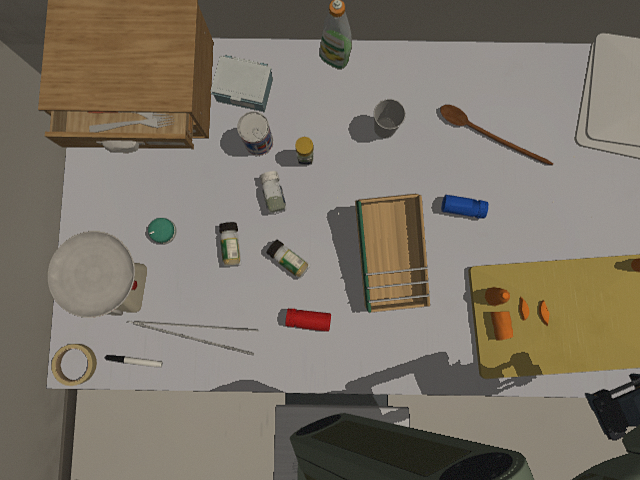

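View pics/scene0.png

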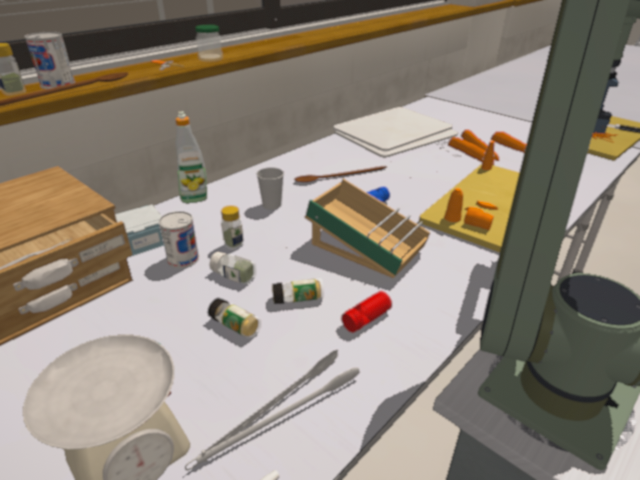

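Top view: the brown-capped jars are at about (229,244), cap up-image, and (288,258), cap at (273,246). The rack spans (357–428, 195–310), with the green wall on its left. Next I zoom in and measure.

```bash
cat > h.py <<'E'
import numpy as np, cv2
from workcell import env
def ray(cal,uv,z):
    d=cal["R"].T@np.array([(uv[0]-cal["cx"])/cal["fx"],(uv[1]-cal["cy"])/cal["fy"],1]); o=-cal["R"].T@cal["t"]
    return o+d*(z-o[2])/d[2]
def proj(cal,X):
    p=cal["R"]@np.array(X)+cal["t"]; return np.array([cal["fx"]*p[0]/p[2]+cal["cx"],cal["fy"]*p[1]/p[2]+cal["cy"]])
def rz(a):
    a=np.radians(a); return np.array([[np.cos(a),-np.sin(a),0],[np.sin(a),np.cos(a),0],[0,0,1]])
E
python3 - <<'E'
from h import *
im=cv2.imread("pics/top0.png"); cal=env.get_calibration("top")
cv2.imwrite("pics/crop1.png",cv2.resize(im[185:320,212:434],None,fx=3.6,fy=3.6,interpolation=cv2.INTER_CUBIC))
hsv=cv2.cvtColor(im,cv2.COLOR_BGR2HSV)
for name,(x0,y0,x1,y1) in dict(a=(212,215,248,275),b=(262,232,315,285)).items():
    r=hsv[y0:y1,x0:x1]
    m=((r[...,1]>55)|(r[...,2]<60)).astype(np.uint8)*255
    m=cv2.morphologyEx(m,cv2.MORPH_CLOSE,np.ones((3,3)))
    cs=sorted(cv2.findContours(m,0,2)[0],key=cv2.contourArea)[-1]
    (c,wh,an)=cv2.minAreaRect(cs); box=cv2.boxPoints((c,wh,an))+[x0,y0]
    print(name,np.array(c)+[x0,y0],wh,an); print(np.array([ray(cal,p,22)[:2] for p in box]).round(1))
g=((hsv[...,0]>60)&(hsv[...,0]<95)&(hsv[...,1]>110)).astype(np.uint8)*255; g[:, :340]=0; g[:,380:]=0; g[:180]=0;g[330:]=0
cs=max(cv2.findContours(g,0,2)[0],key=cv2.contourArea); print(cv2.minAreaRect(cs),cv2.boxPoints(cv2.minAreaRect(cs)))
E
```

```text
a [229.93292618 250.89634323] (26.72443199157715, 17.55861473083496) 83.6598129272461
[[544.4 304.3]
 [549.9 261.9]
 [485.1 252.3]
 [479.7 294.3]]
b [292.93122864 263.1394043 ] (26.400474548339844, 17.25481414794922) 37.5685920715332
[[489.7 162.7]
 [523.5 138.1]
 [485.1  86.5]
 [451.7 111.2]]
((361.672119140625, 236.39346313476562), (71.34215545654297, 3.4403581619262695), 84.80557250976562) [[356.72952 201.02461]
 [360.15573 200.71315]
 [366.61472 271.76233]
 [363.1885  272.0738 ]]
```

View pics/crop1.png

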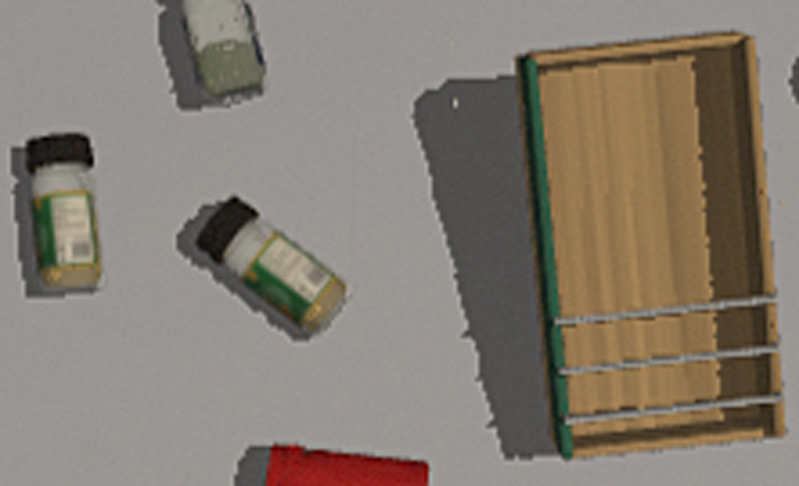

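```bash
python3 - <<'E'
from h import *
cal=env.get_calibration("top")
P=lambda u,v,z: ray(cal,(u/3.6+212-.36,v/3.6+185-.36),z)
for n,c,b in(("A",(60,137),(72,289)),("B",(216,219),(327,312))):
    c=P(*c,22);b=P(*b,22);d=c-b;print(n,(c+b)/2,np.linalg.norm(d),"axis deg",np.degrees(np.arctan2(d[1],d[0])))
zt,zb=133,66
q=[P(518,57,zt),P(753,36,zt),P(785,432,zb),P(560,459,zb)]
print(np.round(q,1)); q=np.array(q)
print("widths",np.linalg.norm(q[0]-q[1]),np.linalg.norm(q[3]-q[2]),"len",np.linalg.norm((q[0]-q[3])[:2]),np.linalg.norm((q[1]-q[2])[:2]))
for i,j in((3,0),(2,1)): d=q[j]-q[i];print("yaw",np.degrees(np.arctan2(d[1],d[0])))
for i,j in((1,0),(2,3)): d=q[j]-q[i];print("yaw y",np.degrees(np.arctan2(d[1],d[0]))-90)
print("centre",q.mean(0))
E
```

```text
A [532.27776886 278.83419307  22.        ] 104.0483746435149 axis deg 6.769527736100917
B [498.84044355 139.21467069  22.        ] 98.05351318059535 axis deg 51.09823410879062
[[ 620.7  -19.   133. ]
 [ 636.4 -165.5  133. ]
 [ 392.6 -196.4   66. ]
 [ 372.9  -52.1   66. ]]
widths 147.276324130522 145.5679770679848 len 249.93355604209998 245.82520618307953
yaw 7.610726737482501
yaw 7.223494488303084
yaw y 6.15640204392534
yaw y 7.758755235365726
centre [ 505.64846761 -108.25527371   99.5       ]
```

```bash
python3 -m jog '[{"dx":0.0155,"dy":0.04},{"dx":0.0155,"dy":0.04},{"dx":0.0155,"dy":0.04},{"dx":0.0155,"dy":0.04},{"dx":0.0155,"dy":0.04},{"dx":0.0155,"dy":0.04},{"dx":0.0155,"dy":0.04},{"dx":0.0155,"dy":0.04},{"dx":0.0155,"dy":0.04},{"dx":0.0155,"dy":0.04}]' 20 && python3 -m jog '[{"dx":0.0155,"dy":0.04,"wz":-0.071},{"dx":0.0155,"dy":0.04,"wz":-0.071},{"dx":0.0155,"dy":0.04,"wz":-0.071},{"dx":0.0155,"dy":0.04,"wz":-0.071},{"dx":0.0155,"dy":0.04},{"dx":0.0155,"dy":0.04},{"dx":0.0155,"dy":0.04},{"dx":0.0155,"dy":0.04},{"dx":0.0155,"dy":0.04},{}]'; python3 - <<'E'
from h import *
print(env.get_calibration("wrist"),env.state()["ee_pos"])
cv2.imwrite("pics/w1.png",env.grab_frame("wrist")[:,:,::-1])
E
```

```text
{'fx': 387.4579703445874, 'fy': 387.4579703445874, 'cx': 315.8247311336664, 'cy': 242.52995113064773, 'R': array([[ 0.39140746, -0.92021626, -0.00149431],
       [-0.88249692, -0.37582297,  0.28276542],
       [-0.26076694, -0.10935777, -0.95918793]]), 't': array([-573.89957987,  -31.7561824 ,  392.47244621])} [ 225.23363713 -528.56923175  213.23999615]invalid input
```

View pics/w1.png

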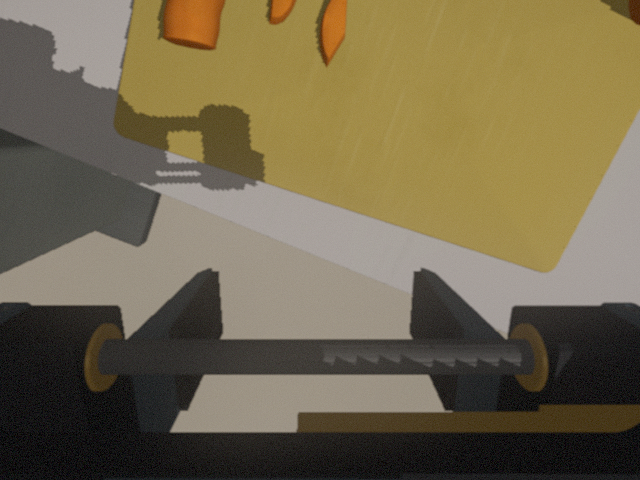

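The call was refused ("invalid input") and the arm did not move. The wrist view shows only the yellow board. Rows probably need every key, so I'll try one full row.

```bash
python3 -m jog '[{"dx":0.0155,"dy":0.04,"dz":0,"wx":0,"wy":0,"wz":0,"grip":-1}]' 20
```

```text
time_s: 0.25
ee_pos: [240.2, -491.9, 213.1]
ee_rot: [179.9, 0.1, 22.9]
force: [1.0, 0.6, 0.1]
gripper_width: 91.3
```

```bash
python3 -m jog '[{"dx":0.0155,"dy":0.04,"dz":0,"wx":0,"wy":0,"wz":0,"grip":-1},{"dx":0.0155,"dy":0.04,"dz":0,"wx":0,"wy":0,"wz":0,"grip":-1},{"dx":0.0155,"dy":0.04,"dz":0,"wx":0,"wy":0,"wz":0,"grip":-1},{"dx":0.0155,"dy":0.04,"dz":0,"wx":0,"wy":0,"wz":0,"grip":-1},{"dx":0.0155,"dy":0.04,"dz":0,"wx":0,"wy":0,"wz":0,"grip":-1},{"dx":0.0155,"dy":0.04,"dz":0,"wx":0,"wy":0,"wz":0,"grip":-1},{"dx":0.0155,"dy":0.04,"dz":0,"wx":0,"wy":0,"wz":0,"grip":-1},{"dx":0.0155,"dy":0.04,"dz":0,"wx":0,"wy":0,"wz":0,"grip":-1},{"dx":0.0155,"dy":0.04,"dz":0,"wx":0,"wy":0,"wz":0,"grip":-1},{"dx":0.0155,"dy":0.04,"dz":0,"wx":0,"wy":0,"wz":0,"grip":-1}]' 20 && python3 -m jog '[{"dx":0.0155,"dy":0.04,"dz":0,"wx":0,"wy":0,"wz":-0.071,"grip":-1},{"dx":0.0155,"dy":0.04,"dz":0,"wx":0,"wy":0,"wz":-0.071,"grip":-1},{"dx":0.0155,"dy":0.04,"dz":0,"wx":0,"wy":0,"wz":-0.071,"grip":-1},{"dx":0.0155,"dy":0.04,"dz":0,"wx":0,"wy":0,"wz":-0.071,"grip":-1},{"dx":0.0155,"dy":0.04,"dz":0,"wx":0,"wy":0,"wz":0,"grip":-1},{"dx":0.0155,"dy":0.04,"dz":0,"wx":0,"wy":0,"wz":0,"grip":-1},{"dx":0.0155,"dy":0.04,"dz":0,"wx":0,"wy":0,"wz":0,"grip":-1},{"dx":0.0,"dy":0.03,"dz":0,"wx":0,"wy":0,"wz":0,"grip":-1},{"dx":0,"dy":0,"dz":0,"wx":0,"wy":0,"wz":0,"grip":-1},{"dx":0,"dy":0,"dz":0,"wx":0,"wy":0,"wz":0,"grip":-1}]' 20; python3 - <<'E'
from h import *
c=env.get_calibration("wrist");s=env.state();print(s["ee_pos"],s["ee_rot"],s["qpos"])
np.save("w2.npy",c)
cv2.imwrite("pics/w2.png",env.grab_frame("wrist")[:,:,::-1])
E
```

```text
time_s: 1.25
ee_pos: [396.0, -87.3, 214.0]
ee_rot: [180.0, -0.0, 23.1]
force: [0.3, -0.6, 0.1]
gripper_width: 91.5
time_s: 2.25
ee_pos: [503.9, 221.1, 213.4]
ee_rot: [179.9, 0.1, 6.9]
force: [-0.0, 0.6, -0.2]
gripper_width: 91.6
[503.93851101 221.12538882 213.38520391] [1.79940350e+02 7.84361998e-02 6.89351017e+00] [ 2.25163595e+01  1.61587310e+01  9.28538666e+01 -3.83979584e-02
  7.10790087e+01  1.05635289e+02]
```

View pics/w2.png

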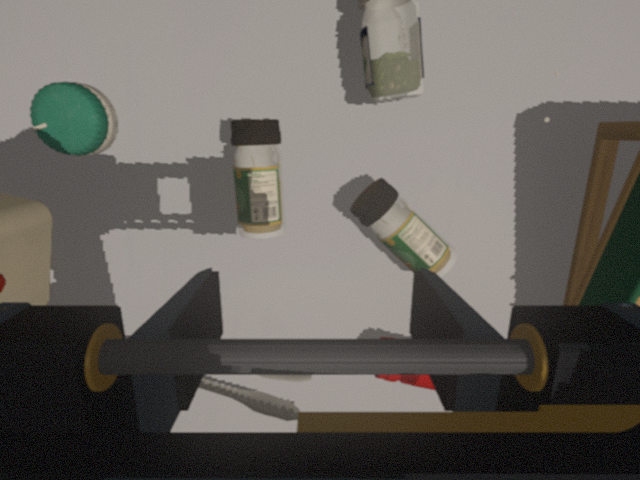

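Wrist view: jar A runs from the cap end (255,121) to the base (260,236). Jar B runs from the cap end (364,194) to the base (443,265). I'll triangulate these.

```bash
python3 - <<'E'
from h import *
cal=np.load("w2.npy",allow_pickle=True).item()
print("cam",-cal["R"].T@cal["t"])
for n,c,b in(("A",(256,120),(260,236)),("B",(364,194),(443,265))):
    for zc,zb in((22,22),(38,8)):
        C=ray(cal,c,zc);B=ray(cal,b,zb);d=C-B;print(n,zc,((C+B)/2).round(1),np.linalg.norm(d).round(1),"axis",np.degrees(np.arctan2(d[1],d[0])).round(1))
# side edges of A mid
for uv in((235,178),(281,178),(370,230),(413,217)): print(uv,ray(cal,uv,22).round(1))
E
```

```text
cam [583.60384429 231.25412768 384.65766669]
A 22 [530.5 278.6  22. ] 107.4 axis 6.4
A 38 [528.4 278.2  23. ] 115.1 axis 4.2
B 22 [499.3 134.2  22. ] 107.7 axis 55.6
B 38 [498.3 132.6  23. ] 121.7 axis 55.0
(235, 178) [530.2 300.1  22. ]
(281, 178) [535.3 257.6  22. ]
(370, 230) [495.8 167.4  22. ]
(413, 217) [513.4 128.6  22. ]
```

```bash
python3 -m jog '[{"dx":0.014,"dy":0.029,"dz":-0.03,"wx":0,"wy":0,"wz":0,"grip":-1},{"dx":0.0135,"dy":0.0285,"dz":-0.03,"wx":0,"wy":0,"wz":0,"grip":-1},{"dx":0,"dy":0,"dz":-0.035,"wx":0,"wy":0,"wz":0,"grip":-1},{"dx":0,"dy":0,"dz":-0.035,"wx":0,"wy":0,"wz":0,"grip":-1},{"dx":0,"dy":0,"dz":-0.03,"wx":0,"wy":0,"wz":0,"grip":-1},{"dx":0,"dy":0,"dz":-0.025,"wx":0,"wy":0,"wz":0,"grip":-1},{"dx":0,"dy":0,"dz":-0.02,"wx":0,"wy":0,"wz":0,"grip":-1},{"dx":0,"dy":0,"dz":0,"wx":0,"wy":0,"wz":0,"grip":-1},{"dx":0,"dy":0,"dz":0,"wx":0,"wy":0,"wz":0,"grip":0.1},{"dx":0,"dy":0,"dz":0,"wx":0,"wy":0,"wz":0,"grip":0.1}]' 15
python3 -m jog '[{"dx":0,"dy":0,"dz":0,"wx":0,"wy":0,"wz":0,"grip":1},{"dx":0,"dy":0,"dz":0,"wx":0,"wy":0,"wz":0,"grip":1},{"dx":0,"dy":0,"dz":0,"wx":0,"wy":0,"wz":0,"grip":1},{"dx":0,"dy":0,"dz":0,"wx":0,"wy":0,"wz":0,"grip":1},{"dx":0,"dy":0,"dz":0,"wx":0,"wy":0,"wz":0,"grip":1}]' 15
```

```text
time_s: 3.3
ee_pos: [533.0, 278.4, 10.6]
ee_rot: [-180.0, -0.2, 6.8]
force: [0.4, -0.1, 0.8]
gripper_width: 78.4
time_s: 3.8
ee_pos: [531.9, 278.5, 9.2]
ee_rot: [180.0, -0.0, 6.8]
force: [0.5, -0.4, 1.5]
gripper_width: 43.9
```

```bash
python3 -m jog '[{"dx":0,"dy":0,"dz":0.03,"wx":0,"wy":0,"wz":0,"grip":1},{"dx":0,"dy":0,"dz":0.04,"wx":0,"wy":0,"wz":0,"grip":1},{"dx":0,"dy":0,"dz":0.04,"wx":0,"wy":0,"wz":0.1,"grip":1},{"dx":0,"dy":0,"dz":0.04,"wx":0,"wy":0,"wz":0.14,"grip":1},{"dx":0.005,"dy":-0.03,"dz":0.04,"wx":0,"wy":0,"wz":0.14,"grip":1},{"dx":0.005,"dy":-0.035,"dz":0,"wx":0,"wy":0,"wz":0.14,"grip":1},{"dx":0.005,"dy":-0.035,"dz":0,"wx":0,"wy":0,"wz":0.14,"grip":1},{"dx":0.005,"dy":-0.035,"dz":0,"wx":0,"wy":0,"wz":0.14,"grip":1},{"dx":0.005,"dy":-0.035,"dz":0,"wx":0,"wy":0,"wz":0.14,"grip":1},{"dx":0.005,"dy":-0.035,"dz":0,"wx":0,"wy":0,"wz":0.14,"grip":1}]' 15
python3 -m jog '[{"dx":0.005,"dy":-0.035,"dz":0,"wx":0,"wy":0,"wz":0.14,"grip":1},{"dx":0,"dy":-0.035,"dz":0,"wx":0,"wy":0,"wz":0.14,"grip":1},{"dx":0,"dy":-0.03,"dz":0,"wx":0,"wy":0,"wz":0.14,"grip":1},{"dx":0,"dy":-0.025,"dz":0,"wx":0,"wy":0,"wz":0.08,"grip":1},{"dx":0,"dy":0,"dz":0,"wx":0,"wy":0,"wz":0,"grip":1},{"dx":0,"dy":0,"dz":0,"wx":0,"wy":0,"wz":0,"grip":1},{"dx":0,"dy":0,"dz":0,"wx":0,"wy":0,"wz":0,"grip":1}]' 15
python3 - <<'E'
from h import *
c=env.get_calibration("wrist");s=env.state();print(s["ee_pos"],s["ee_rot"],s["qpos"])
np.save("w3.npy",c)
cv2.imwrite("pics/w3.png",env.grab_frame("wrist")[:,:,::-1])
E
```

```text
time_s: 4.8
ee_pos: [561.6, 72.3, 198.5]
ee_rot: [-180.0, 0.0, 69.0]
force: [-0.6, 0.8, -2.2]
gripper_width: 44.0
time_s: 5.5
ee_pos: [566.7, -50.5, 198.6]
ee_rot: [-180.0, -0.0, 97.3]
force: [0.0, 0.9, -0.8]
gripper_width: 43.6
[566.73452808 -50.46217108 198.59447905] [-1.79983032e+02 -3.51004127e-02  9.73348067e+01] [-6.26411291e+00  1.83579946e+01  9.18548605e+01  3.20988353e-02
  6.98118930e+01 -1.36100087e+01]
```

View pics/w3.png

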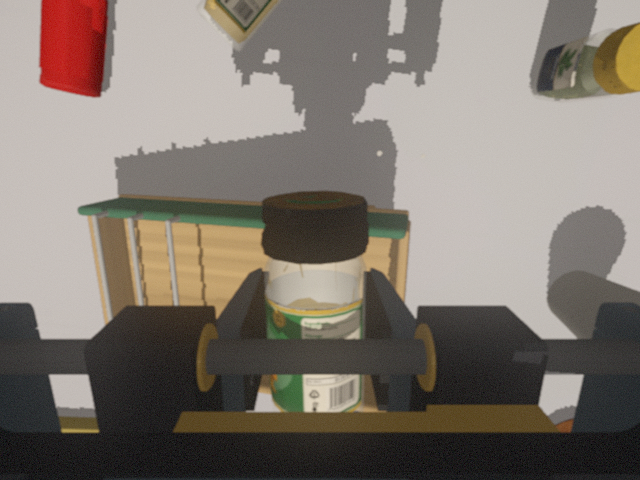

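Wrist view: jar A is held square with its cap towards the green wall. The wall's top strip runs from about (80,211) to (408,211–235). I'll check the rack estimate against it.

```bash
python3 - <<'E'
from h import *
c3=np.load("w3.npy",allow_pickle=True).item(); R=rz(7.3); o=np.array([505.6,-108.3,0])
ct=env.get_calibration("top")
print("cam",-c3["R"].T@c3["t"])
for x,z in((125.5,133),(-125.5,66),(125.5,85),(-125.5,18)):
  for y in(75,65,-65,-75):
    X=o+R@np.array([x,y,z]); print((x,y,z),"wrist",proj(c3,X).round(),"top-crop",((proj(ct,X)-[212,185])*3.6).round())
for x in (-50,): 
    X=o+R@np.array([x,65,52-50*.268+60]);print("wire",proj(c3,X).round(),((proj(ct,X)-[212,185])*3.6).round())
E
```

```text
cam [556.6798013   29.08228108 370.01755964]
(125.5, 75, 133) wrist [408. 220.] top-crop [515.  56.]
(125.5, 65, 133) wrist [407. 235.] top-crop [531.  54.]
(125.5, -65, 133) wrist [395. 407.] top-crop [738.  32.]
(125.5, -75, 133) wrist [394. 419.] top-crop [754.  30.]
(-125.5, 75, 66) wrist [ 72. 201.] top-crop [555. 460.]
(-125.5, 65, 66) wrist [ 74. 213.] top-crop [571. 458.]
(-125.5, -65, 66) wrist [100. 356.] top-crop [772. 436.]
(-125.5, -75, 66) wrist [102. 365.] top-crop [787. 434.]
(125.5, 75, 85) wrist [393. 205.] top-crop [511.  71.]
(125.5, 65, 85) wrist [392. 218.] top-crop [526.  70.]
(125.5, -65, 85) wrist [384. 368.] top-crop [725.  48.]
(125.5, -75, 85) wrist [383. 379.] top-crop [740.  46.]
(-125.5, 75, 18) wrist [104. 191.] top-crop [549. 460.]
(-125.5, 65, 18) wrist [106. 202.] top-crop [564. 458.]
(-125.5, -65, 18) wrist [125. 329.] top-crop [758. 436.]
(-125.5, -75, 18) wrist [127. 338.] top-crop [773. 435.]
wire [152. 223.] [561. 338.]
```

```bash
python3 - <<'E'
import cv2
im=cv2.imread("pics/w3.png"); cv2.imwrite("pics/w3c.png",cv2.resize(im[180:310,70:420],None,fx=2.25,fy=2.25,interpolation=cv2.INTER_CUBIC))
E
```

```text
(no output)
```

View pics/w3c.png

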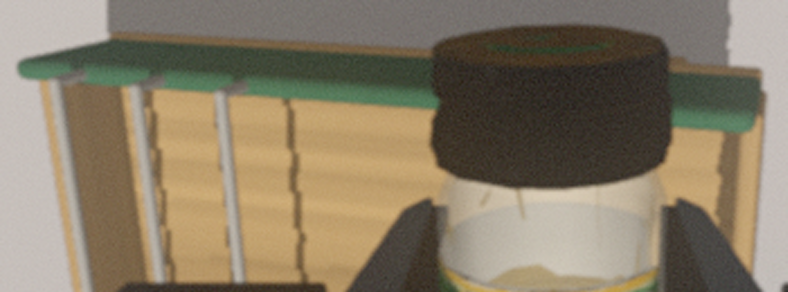

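The rack pose agrees within about 3 px in both views. Using the small correction, I set it to (505,-109) with yaw 7.3°. Next I move over the rack and lower jar A at rack x ≈ 50.

```bash
python3 -m jog '[{"dx":-0.006,"dy":-0.026,"dz":0,"wx":0,"wy":0,"wz":0,"grip":1},{"dx":-0.006,"dy":-0.026,"dz":0,"wx":0,"wy":0,"wz":0,"grip":1},{"dx":0,"dy":0,"dz":-0.02,"wx":0,"wy":0,"wz":0,"grip":1},{"dx":0,"dy":0,"dz":-0.02,"wx":0,"wy":0,"wz":0,"grip":1},{"dx":0,"dy":0,"dz":-0.02,"wx":0,"wy":0,"wz":0,"grip":1},{"dx":0,"dy":0,"dz":-0.02,"wx":0,"wy":0,"wz":0,"grip":1},{"dx":0,"dy":0,"dz":-0.015,"wx":0,"wy":0,"wz":0,"grip":1},{"dx":0,"dy":0,"dz":-0.01,"wx":0,"wy":0,"wz":0,"grip":1},{"dx":0,"dy":0,"dz":-0.005,"wx":0,"wy":0,"wz":0,"grip":1},{"dx":0,"dy":0,"dz":0,"wx":0,"wy":0,"wz":0,"grip":1}]' 15
python3 - <<'E'
from h import *
s=env.state();print(s["ee_pos"],s["ee_rot"],s["force"])
c=env.get_calibration("top");im=env.grab_frame("scene")[:,:,::-1]
cv2.imwrite("pics/s3.png",cv2.resize(im[150:300,280:460],None,fx=4,fy=4,interpolation=cv2.INTER_CUBIC))
E
```

```text
time_s: 6.55
ee_pos: [554.8, -102.9, 88.4]
ee_rot: [-180.0, -0.0, 97.4]
force: [-0.3, -0.4, -0.4]
gripper_width: 43.8
[ 554.80142684 -102.86906795   88.44805594] [-1.79964764e+02 -1.54315891e-02  9.73665624e+01] [-0.26899973 -0.37290719 -0.37500682]
```

View pics/s3.png

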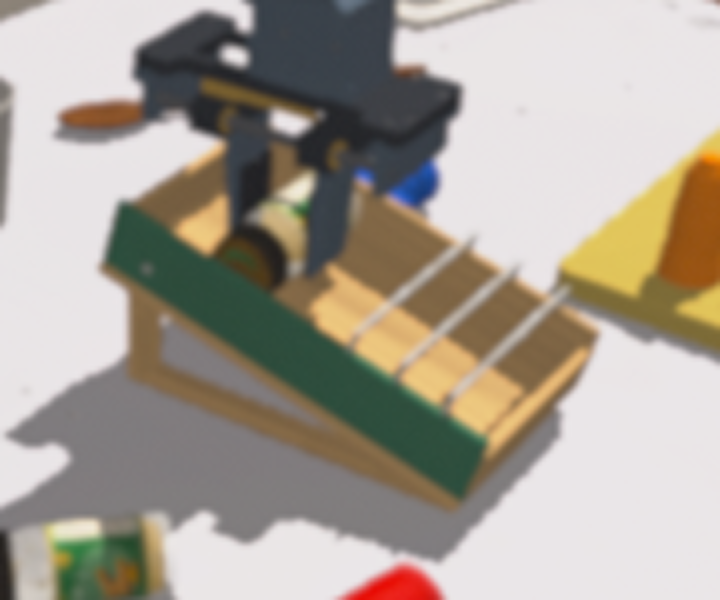

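Jar A hangs level in the channel just behind the green wall, with no contact force. I release it with partial opening, let it settle, then lift straight up.

```bash
python3 -m jog '[{"dx":0,"dy":0,"dz":-0.002,"wx":0,"wy":0,"wz":0,"grip":1},{"dx":0,"dy":0,"dz":0,"wx":0,"wy":0,"wz":0,"grip":-0.45},{"dx":0,"dy":0,"dz":0,"wx":0,"wy":0,"wz":0,"grip":-0.45},{"dx":0,"dy":0,"dz":0,"wx":0,"wy":0,"wz":0,"grip":-0.45},{"dx":0,"dy":0,"dz":0,"wx":0,"wy":0,"wz":0,"grip":-0.45},{"dx":0,"dy":0,"dz":0.005,"wx":0,"wy":0,"wz":0,"grip":-0.45},{"dx":0,"dy":0,"dz":0.01,"wx":0,"wy":0,"wz":0,"grip":-0.45},{"dx":0,"dy":0,"dz":0.015,"wx":0,"wy":0,"wz":0,"grip":-0.45},{"dx":0,"dy":0,"dz":0.03,"wx":0,"wy":0,"wz":0,"grip":-0.6},{"dx":0,"dy":0,"dz":0.05,"wx":0,"wy":0,"wz":0,"grip":-1}]' 15
python3 - <<'E'
from h import *
s=env.state();print(s["ee_pos"],s["ee_rot"],s["force"])
E
```

```text
time_s: 7.6
ee_pos: [553.1, -103.0, 196.1]
ee_rot: [-179.7, -0.1, 97.3]
force: [1.9, 0.0, -0.4]
gripper_width: 78.2
[ 553.10300682 -102.96729942  196.05085846] [-1.79682911e+02 -1.11704323e-01  9.73348796e+01] [ 1.93821837  0.04651738 -0.35868473]
```

```bash
python3 -m jog '[{"dx":-0.0105,"dy":0.025,"dz":0,"wx":0,"wy":0,"wz":-0.0967,"grip":-1},{"dx":-0.0105,"dy":0.025,"dz":0,"wx":0,"wy":0,"wz":-0.0967,"grip":-1},{"dx":-0.0105,"dy":0.025,"dz":0,"wx":0,"wy":0,"wz":-0.0967,"grip":-1},{"dx":-0.0105,"dy":0.025,"dz":0,"wx":0,"wy":0,"wz":-0.0967,"grip":-1},{"dx":-0.0105,"dy":0.025,"dz":0,"wx":0,"wy":0,"wz":-0.0967,"grip":-1},{"dx":-0.0105,"dy":0.025,"dz":0,"wx":0,"wy":0,"wz":-0.0967,"grip":-1},{"dx":-0.0105,"dy":0.025,"dz":0,"wx":0,"wy":0,"wz":-0.0967,"grip":-1},{"dx":-0.0105,"dy":0.025,"dz":0,"wx":0,"wy":0,"wz":-0.0967,"grip":-1},{"dx":0,"dy":0,"dz":0,"wx":0,"wy":0,"wz":0,"grip":-1},{"dx":0,"dy":0,"dz":0,"wx":0,"wy":0,"wz":0,"grip":-1}]' 15
python3 - <<'E'
from h import *
s=env.state();print(s["ee_pos"],s["ee_rot"])
c=env.get_calibration("wrist");np.save("w4.npy",c);w=env.grab_frame("wrist")[:,:,::-1]
t=env.grab_frame("top")[:,:,::-1]
a=w[:350]; 
b=cv2.resize(t[185:320,345:440],None,fx=1.85,fy=1.85,interpolation=cv2.INTER_CUBIC); out=np.zeros((350,640+b.shape[1],3),np.uint8)
out[:,:640]=a; out[:b.shape[0],640:]=b; print(out.shape)
cv2.imwrite("pics/m4.png",out[:, :])
E
```

```text
time_s: 8.6
ee_pos: [471.1, 96.8, 197.6]
ee_rot: [179.9, -0.0, 53.2]
force: [0.2, -0.9, -0.1]
gripper_width: 91.2
[471.14398866  96.80411296 197.64009703] [ 1.79909201e+02 -4.63224618e-02  5.31535245e+01]
(350, 816, 3)
```

```bash
python3 -c "
import cv2;a=cv2.imread('pics/m4.png');print(a.shape);cv2.imwrite('pics/m4b.png',a[:,20:])"
```

```text
(350, 816, 3)
```

View pics/m4b.png

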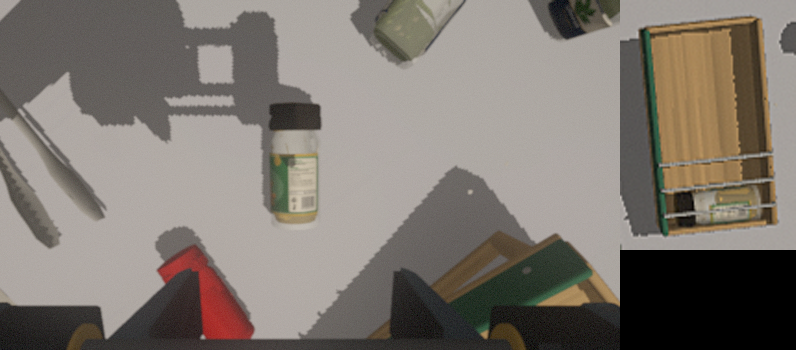

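Jar A rests at the bottom end with its cap on the green side. Jar B lies parallel to the tool, from the cap end (315,103) to the base (315,229).

```bash
python3 - <<'E'
from h import *
cal=np.load("w4.npy",allow_pickle=True).item()
C=ray(cal,(315.5,103),22);B=ray(cal,(315,229),22);d=C-B
print((C+B)/2,np.linalg.norm(d),np.degrees(np.arctan2(d[1],d[0])))
E
```

```text
[498.31891288 133.98120758  22.        ] 109.74406561863651 52.86118731270863
```

```bash
python3 -m jog '[{"dx":0.014,"dy":0.019,"dz":-0.025,"wx":0,"wy":0,"wz":0,"grip":-1},{"dx":0.014,"dy":0.0195,"dz":-0.03,"wx":0,"wy":0,"wz":0,"grip":-1},{"dx":0,"dy":0,"dz":-0.035,"wx":0,"wy":0,"wz":0,"grip":-1},{"dx":0,"dy":0,"dz":-0.035,"wx":0,"wy":0,"wz":0,"grip":-1},{"dx":0,"dy":0,"dz":-0.03,"wx":0,"wy":0,"wz":0,"grip":-1},{"dx":0,"dy":0,"dz":-0.02,"wx":0,"wy":0,"wz":0,"grip":-1},{"dx":0,"dy":0,"dz":-0.014,"wx":0,"wy":0,"wz":0,"grip":-1},{"dx":0,"dy":0,"dz":0,"wx":0,"wy":0,"wz":0,"grip":-1},{"dx":0,"dy":0,"dz":0,"wx":0,"wy":0,"wz":0,"grip":0},{"dx":0,"dy":0,"dz":0,"wx":0,"wy":0,"wz":0,"grip":0}]' 15
python3 -m jog '[{"dx":0,"dy":0,"dz":0,"wx":0,"wy":0,"wz":0,"grip":1},{"dx":0,"dy":0,"dz":0,"wx":0,"wy":0,"wz":0,"grip":1},{"dx":0,"dy":0,"dz":0,"wx":0,"wy":0,"wz":0,"grip":1},{"dx":0,"dy":0,"dz":0,"wx":0,"wy":0,"wz":0,"grip":1},{"dx":0,"dy":0,"dz":0,"wx":0,"wy":0,"wz":0,"grip":1}]' 15
```

```text
time_s: 9.7
ee_pos: [500.0, 135.0, 8.7]
ee_rot: [179.9, -0.1, 53.0]
force: [-0.6, 0.6, 0.3]
gripper_width: 78.1
time_s: 10.2
ee_pos: [499.0, 135.2, 8.0]
ee_rot: [180.0, -0.0, 53.0]
force: [-0.5, 0.4, 1.1]
gripper_width: 43.8
```

```bash
python3 -m jog '[{"dx":0,"dy":0,"dz":0.03,"wx":0,"wy":0,"wz":0,"grip":1},{"dx":0,"dy":0,"dz":0.04,"wx":0,"wy":0,"wz":0,"grip":1},{"dx":0,"dy":0,"dz":0.04,"wx":0,"wy":0,"wz":0.073,"grip":1},{"dx":0,"dy":0,"dz":0.04,"wx":0,"wy":0,"wz":0.1,"grip":1},{"dx":0.005,"dy":-0.02,"dz":0.04,"wx":0,"wy":0,"wz":0.1,"grip":1},{"dx":0.0075,"dy":-0.03,"dz":0,"wx":0,"wy":0,"wz":0.1,"grip":1},{"dx":0.0075,"dy":-0.03,"dz":0,"wx":0,"wy":0,"wz":0.1,"grip":1},{"dx":0.0075,"dy":-0.03,"dz":0,"wx":0,"wy":0,"wz":0.1,"grip":1},{"dx":0.0075,"dy":-0.03,"dz":0,"wx":0,"wy":0,"wz":0.1,"grip":1},{"dx":0.0075,"dy":-0.03,"dz":0,"wx":0,"wy":0,"wz":0.1,"grip":1}]' 15
python3 -m jog '[{"dx":0.0075,"dy":-0.03,"dz":0,"wx":0,"wy":0,"wz":0,"grip":1},{"dx":0.0055,"dy":-0.023,"dz":0,"wx":0,"wy":0,"wz":0,"grip":1},{"dx":0,"dy":-0.015,"dz":0,"wx":0,"wy":0,"wz":0,"grip":1},{"dx":0,"dy":0,"dz":0,"wx":0,"wy":0,"wz":0,"grip":1},{"dx":0,"dy":0,"dz":0,"wx":0,"wy":0,"wz":0,"grip":1},{"dx":0,"dy":0,"dz":0,"wx":0,"wy":0,"wz":0,"grip":1}]' 15
```

```text
time_s: 11.2
ee_pos: [541.1, -36.0, 197.4]
ee_rot: [-180.0, -0.0, 97.5]
force: [-0.3, 0.1, -2.0]
gripper_width: 43.4
time_s: 11.8
ee_pos: [554.0, -101.7, 197.7]
ee_rot: [-180.0, -0.0, 97.4]
force: [0.8, -1.4, -1.4]
gripper_width: 43.8
```

```bash
python3 -m jog '[{"dx":0,"dy":-0.001,"dz":-0.02,"wx":0,"wy":0,"wz":0,"grip":1},{"dx":0,"dy":0,"dz":-0.02,"wx":0,"wy":0,"wz":0,"grip":1},{"dx":0,"dy":0,"dz":-0.02,"wx":0,"wy":0,"wz":0,"grip":1},{"dx":0,"dy":0,"dz":-0.02,"wx":0,"wy":0,"wz":0,"grip":1},{"dx":0,"dy":0,"dz":-0.015,"wx":0,"wy":0,"wz":0,"grip":1},{"dx":0,"dy":0,"dz":-0.01,"wx":0,"wy":0,"wz":0,"grip":1},{"dx":0,"dy":0,"dz":-0.007,"wx":0,"wy":0,"wz":0,"grip":1},{"dx":0,"dy":0,"dz":0,"wx":0,"wy":0,"wz":0,"grip":1},{"dx":0,"dy":0,"dz":0,"wx":0,"wy":0,"wz":0,"grip":1}]' 15
python3 -m jog '[{"dx":0,"dy":0,"dz":0,"wx":0,"wy":0,"wz":0,"grip":1},{"dx":0,"dy":0,"dz":0,"wx":0,"wy":0,"wz":0,"grip":-0.45},{"dx":0,"dy":0,"dz":0,"wx":0,"wy":0,"wz":0,"grip":-0.45},{"dx":0,"dy":0,"dz":0,"wx":0,"wy":0,"wz":0,"grip":-0.45},{"dx":0,"dy":0,"dz":0,"wx":0,"wy":0,"wz":0,"grip":-0.45},{"dx":0,"dy":0,"dz":0.005,"wx":0,"wy":0,"wz":0,"grip":-0.45},{"dx":0,"dy":0,"dz":0.01,"wx":0,"wy":0,"wz":0,"grip":-0.45},{"dx":0,"dy":0,"dz":0.015,"wx":0,"wy":0,"wz":0,"grip":-0.45},{"dx":0,"dy":0,"dz":0.03,"wx":0,"wy":0,"wz":0,"grip":-0.6},{"dx":0,"dy":0,"dz":0.05,"wx":0,"wy":0,"wz":0,"grip":-1}]' 15
python3 -m jog '[{"dx":0,"dy":0.04,"dz":0.02,"wx":0,"wy":0,"wz":0,"grip":-1},{"dx":0,"dy":0.04,"dz":0,"wx":0,"wy":0,"wz":0,"grip":-1},{"dx":0,"dy":0.04,"dz":0,"wx":0,"wy":0,"wz":0,"grip":-1},{"dx":0,"dy":0.04,"dz":0,"wx":0,"wy":0,"wz":0,"grip":-1},{"dx":0,"dy":0.04,"dz":0,"wx":0,"wy":0,"wz":0,"grip":-1},{"dx":0,"dy":0,"dz":0,"wx":0,"wy":0,"wz":0,"grip":-1},{"dx":0,"dy":0,"dz":0,"wx":0,"wy":0,"wz":0,"grip":-1},{"dx":0,"dy":0,"dz":0,"wx":0,"wy":0,"wz":0,"grip":-1}]' 15
python3 - <<'E'
from h import *
t=env.grab_frame("top")[:,:,::-1][185:320,345:440]
s=env.grab_frame("scene")[:,:,::-1][170:290,290:440]
a=cv2.resize(t,(350,497),interpolation=cv2.INTER_CUBIC);b=cv2.resize(s,(440,352),interpolation=cv2.INTER_CUBIC)
out=np.zeros((497,790,3),np.uint8);out[:,:350]=a;out[:352,350:]=b;cv2.imwrite("pics/fin.png",out)
E
```

```text
time_s: 12.7
ee_pos: [554.8, -103.7, 86.3]
ee_rot: [179.9, 0.0, 97.3]
force: [1.0, 0.1, -0.6]
gripper_width: 43.6
time_s: 13.7
ee_pos: [552.6, -103.5, 195.1]
ee_rot: [-179.7, -0.1, 97.3]
force: [0.6, 0.4, -0.1]
gripper_width: 78.3
time_s: 14.5
ee_pos: [554.5, 95.3, 216.2]
ee_rot: [180.0, 0.0, 97.3]
force: [-0.6, 0.1, 0.4]
gripper_width: 91.2
```

View pics/fin.png

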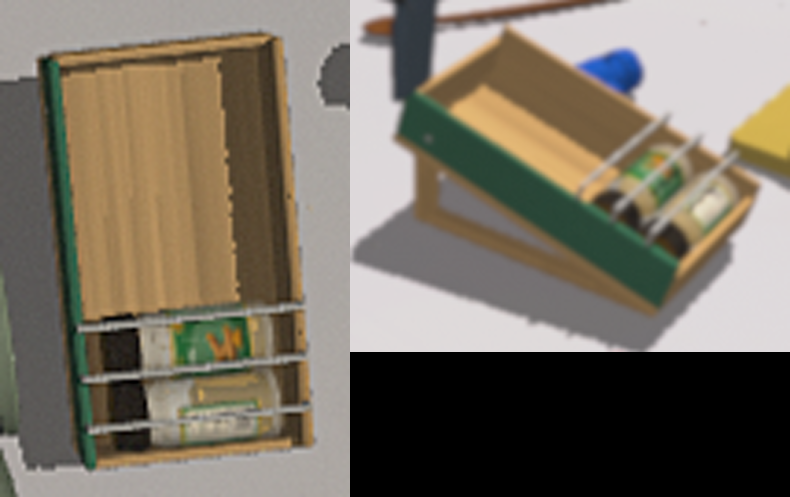

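Both jars lie at the bottom end, one behind the other, with their caps on the green side. The gripper is clear, so I confirm they are still and hand in.

```bash
python3 -m jog '[{"dx":0,"dy":0,"dz":0,"wx":0,"wy":0,"wz":0,"grip":-1},{"dx":0,"dy":0,"dz":0,"wx":0,"wy":0,"wz":0,"grip":-1},{"dx":0,"dy":0,"dz":0,"wx":0,"wy":0,"wz":0,"grip":-1},{"dx":0,"dy":0,"dz":0,"wx":0,"wy":0,"wz":0,"grip":-1},{"dx":0,"dy":0,"dz":0,"wx":0,"wy":0,"wz":0,"grip":-1}]' 15
python3 - <<'E'
from h import *
f=lambda:env.grab_frame("top")[185:320,345:440].astype(int)
a=f()
for _ in range(6): b=f()
print("mean diff",abs(a-b).mean(),"max",abs(cv2.blur(a.astype(np.float32),(5,5))-cv2.blur(b.astype(np.float32),(5,5))).max())
print(env.state()["time_s"]); print(env.job_done())
E
```

```text
time_s: 15.1
ee_pos: [554.4, 96.1, 215.8]
ee_rot: [180.0, -0.0, 97.3]
force: [-0.1, -0.4, 0.1]
gripper_width: 91.1
mean diff 1.5910071474983756 max 5.3600006
15.45
the job is handed in; nothing more can be done
None
```

Both jars with dark brown caps are in the rack, and I handed the job in at 15.45 s of the 54 s allowed. I set each one crosswise about 10 mm above the ramp in the open upper half, and it rolled down after release.

- **Final position:** the last top and scene pictures show both jars at the bottom end, one behind the other, caps on the green side. The arm was about 200 mm away and touching nothing.
- **At rest:** comparing top pictures over about 0.3 s just before handing in showed only image noise, so the jars looked still.
- **Forces:** wrist force stayed within a few N in every reading I took.
- **What disagreed:** the top and wrist views differed by about 5 mm on jar B's position, and by about 3 pixels on the rack. I used values in between, and both grasps closed at about 44 mm, as expected.
- **What failed:** my first move command was refused because its rows left out some keys. The arm did not move.

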